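# Back the router fence off to its stop and hold the cutter guard half open

## Robot

A 7-joint arm with a two-finger parallel gripper is mounted at the origin on the work surface. World frame = base frame: x ahead of the robot, y to its left, z up, the work surface at z = 0. Lengths are in m, angles in rad, forces in N, time in s.
With the tool pointing down it reaches from about 0.4 to 0.85 m from the base axis. Payload 10.4 kg.
Tool frame: the origin (TCP) lies at the very end of the fingers, on their centre line; the grasp point (between the pads) lies r.grip_depth behind it (r.grip_depth is the distance from the TCP to the grasp point, in m); y points along the fingers, z is the direction in which the jaws open and shut, and the axes are right-handed (so a half turn about y gives the same grasp; the last joint's range is limited). The gripper opens to 87 mm and grips with 3 to 60 N. Pads are 19 mm wide; open, the fingers measure 117 mm over their backs; the gripper's body (75 mm by 190 mm) begins 51 mm behind the grasp point.
Start: joints at [1.179, 0.332, -0.065, 1.46, 0.022, 1.35, -0.088], TCP at [0.225, -0.583, 0.223] pointing down, gripper open.
Joint ranges: [-2.6, 2.6], [-0.5, 2.12], [-1.47, 1.34], [0.16, 2.42], [-1.27, 4.41], [0.06, 2.06], [-2.6, 2.6]. Speed limits (rad/s): [2.22, 2.22, 2.79, 2.79, 3.14, 3.14, 3.14].

## Interface

Orientations are given as a unit quaternion [x, y, z, w].
In Python, from bench import r gives the robot as it stands.
- The arm moves only by the shell command python3 -m jog 'ROWS' [OPENING] [FORCE]. ROWS is JSON, a list of rows, each a list of 6 numbers: the shift along the tool's x, y, z in m, then the turn, a rotation vector about the tool's x, y, z in degrees. A call has 1 to 12 rows; each row shifts and turns the pose as measured when the row begins, along the tool's axes as they then stand; what a row does not reach is not made up. A row lasts 1/12 s, in which the tool goes at most 41.7 mm and 7.16 degrees, less where a joint would pass 70% of its speed; a pose out of reach is approached as far as the arm can. A call with a gripper value outside its range is refused whole. OPENING is the opening, from -1 (shut) to 1 (fully open), so that 0 is half open, set as the call begins (- or left out, the last holds). The fingers move at their own pace and stop on an object; FORCE is the grip in N (left out, the last holds). Time passes only in rows, so rows that do not move let the fingers close. It gives the time, the measured TCP pose, the force and the opening at its end, in the units of the state.
- r.read_state(): the state, without advancing time (a new reading comes with each control period).
- r.camera(name): name is "scene" or "side" or "wrist"; returns a dict with "image" (400x640x3 uint8, red, green, blue), "range_z" (400x640 float32, m along the optical axis (not along the pixel's ray), 0 where there is no reading), "K" (3x3 intrinsics, pixels), "R" (3x3) and "t" (3): a world point X has camera coordinates R X + t. Camera axes: x right, y down, z forward; pixel columns grow to the right and rows downward; lengths in m; the calibration is good to about 2 mm. A picture is of the moment at which its call begins.
- r.close_job(): hands the job in, once; it reports no verdict.
The state is a dict: "time": time; "joint_positions": joint angles; "joint_vel": joint speeds; "joint_torque": joint torques, N m; "ee_pos": TCP position; "eef_rot": TCP orientation; "ft_force": force on the tool from outside, world axes, zero at the start; "torque": the same for the moment, N m; "width": finger opening in m.
Only numpy, scipy, OpenCV 4.12 (cv2) and the standard library are available. Lean on these libraries where they do the work, as an engineer would, in place of code of your own. Each camera call takes 0.05 s, during which the arm holds its last target. There are 200 camera calls.

## Task

The cutter of the bench router station is to be changed. Wind the fence back with its handwheel (not by pushing the fence) until it touches the stop blocks, then lift the cutter guard to 45 degrees from shut and hold it there, because it falls shut by itself; your program finishes while still holding the guard open. Leave the spanner, brush, tub and wood offcut lying where they are.

Things in the scene. Friction and masses are not known exactly. Their poses are not given: they have to be found in the camera images.
- station: Low bench router station, fixed: green base, aluminium top, 300 (x) x 480 (y) x 60 mm high. Origin: centre of its underside; x runs from its front (robot side) to its back, y to the left. Left: handwheel on a green gear housing (66 mm square, top at 102 mm). Middle: fence, two steel stop blocks (30 x 18 mm, tops at 96 mm) left of it. Right: guard over the cutter.
- wheel_hub (a point): Top of the handwheel's hub, on its vertical axis; at (-20, 175, 132) mm in the station's frame. The wheel is a spoked steel handwheel of 122 mm outer diameter, its rim 12 mm thick with its top 126 mm above the station's underside.
- crank_grip (a point): Handwheel's crank handle: upright black round handle, 21 mm in diameter, on the rim 55 mm from the wheel's axis. It spins freely about its own axis, so it can be gripped firmly and led round with the gripper's yaw unchanged. This point is on its axis, 160 mm above the station's underside, 22 mm below the handle's top and 34 mm above the rim.
- wheel (a joint): Angle of the handwheel, rad; grows when turned clockwise seen from above, which moves the fence to the left (+y of the station), 8 mm of fence travel per rad. 8.0 at the stop. It starts 4 to 8 rad short of the stop. Stiffness to turn 0.08 N m (about 1.5 N at the handle); it stays where it is left.
- fence (a joint): Travel of the fence, m: 0 fully to the right, 0.064 when its back touches the two stop blocks, beyond which it and the wheel cannot go. The fence is a bar 250 (x) x 24 (y) x 38 mm high, lying along the station's x, coupled to the handwheel by a rack.
- fence_back (a point): Middle of the fence's back (left) face, halfway up. When the fence touches the stops it lies 101 mm to the left (+y) of the station's origin.
- guard_knob (a point): Centre of the guard's black barrel-shaped knob: a lying cylinder 28 mm in diameter and 32 mm long, its axis along the station's y with flat ends, on a 12 mm thick stem on top of the guard near its front edge. With the guard shut it lies 151 mm above the station's underside, 43 mm above and 165 mm in front of the hinge axis; 21 mm between barrel and guard. It turns with the guard.
- guard_hinge (a point): Middle of the guard's hinge axis, which runs along the station's y at the back of the guard; at (95, -100, 108) mm in the station's frame. The guard is a sheet-steel hood with a clear window, 195 mm from hinge to front edge, 180 mm wide, 0.35 to 0.7 kg.
- guard (a joint): Opening angle of the guard, rad: 0 shut (top level), grows as its front edge rises; 0.785 is 45 degrees. It falls shut by its weight when let go.
- spanner: Steel open-ended spanner, 160 mm long, lying on the bench beside the station; origin under its middle. Not to be moved.
- brush: Bench brush, 180 mm long, lying on the bench beside the station; origin under its middle. Not to be moved.
- tub: White round tub with lid, 60 mm in diameter and 85 mm high, standing on the bench; origin at the centre of its underside. Not to be moved.
- offcut: Block of light wood, 90 x 60 x 45 mm high, lying on the bench; origin at the centre of its underside. Not to be moved.

How it is judged:
By the outcome, as a careful person would: the job done as asked, in the order asked, and still so for the second after the job is handed in, while the arm keeps its last pose, push and grip.
It also fails if it takes over 64 s, if anything falls off the work surface, if the arm or the gripper's body presses on something with over 40 N, if the wrist force passes 120 N, or if a joint passes its speed limit or range.

## Working session

There is one attempt and no reset: what is moved stays moved. The work goes in short steps, Python scripts to look and compute and a shell command to move; the robot and the scene stay as the last step left them, time stands still between calls to the robot, and variables do not carry over. Pictures are saved under pics/ and viewed, about 8 in all and at most 12, crops included, and the job is handed in when it is done.

```bash
mkdir -p pics; ls; python3 - <<'E'
from bench import r
import numpy as np,cv2
s=r.read_state(); print({k:np.round(v,3).tolist() for k,v in s.items()}, r.grip_depth)
for n in ["scene","side"]:
    c=r.camera(n); cv2.imwrite(f"pics/{n}0.png",c["image"][...,::-1]); np.savez(f"{n}0.npz",**c)
    print(n,c["K"].round(1).tolist(),c["R"].round(3).tolist(),c["t"].round(3).tolist())
E
```

```text
pics
{'time': 0.0, 'joint_positions': [1.179, 0.333, -0.065, 1.461, 0.022, 1.35, -0.089], 'joint_vel': [-0.002, -0.0, -0.001, -0.003, 0.0, 0.0, -0.001], 'joint_torque': [0.001, -62.325, 0.025, -38.99, -0.061, 0.04, 0.0], 'ee_pos': [0.225, -0.583, 0.222], 'eef_rot': [-0.13, 0.696, -0.695, 0.13], 'ft_force': [0.102, -0.321, 0.168], 'torque': [-0.016, 0.018, 0.004], 'width': 0.087} 0.0187
scene [[443.6, 0.0, 317.3], [0.0, 443.6, 202.2], [0.0, 0.0, 1.0]] [[0.778, 0.628, -0.004], [0.468, -0.584, -0.664], [-0.419, 0.515, -0.748]] [-0.443, -0.155, 1.538]
side [[380.6, 0.0, 313.0], [0.0, 380.6, 193.6], [0.0, 0.0, 1.0]] [[-0.945, -0.326, 0.001], [-0.237, 0.686, -0.688], [0.223, -0.65, -0.726]] [0.541, 0.21, 0.897]
```

View pics/scene0.png

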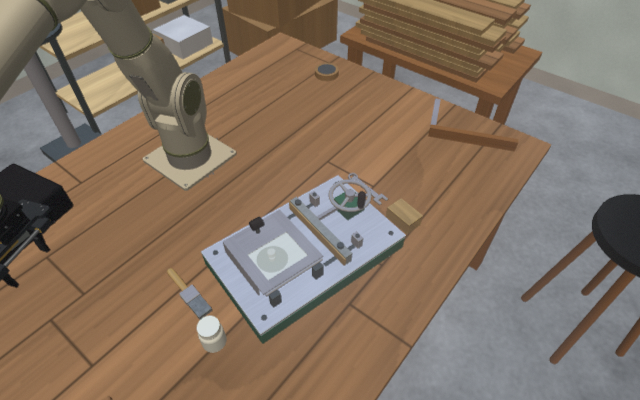

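View pics/side0.png

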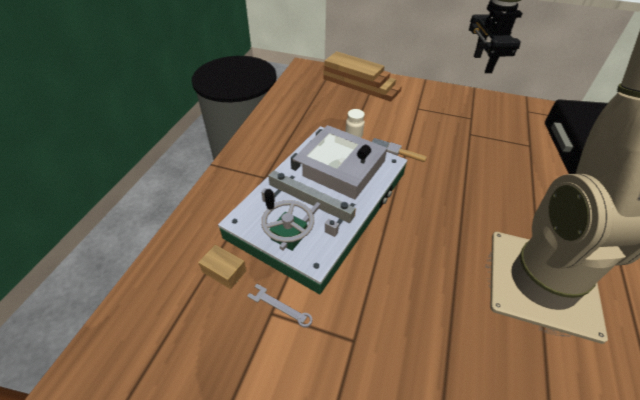

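Both views show the knob (scene 256,224; side 364,152), the wheel hub (scene 350,193; side 287,219) and the crank handle (scene 361,200; side 269,198). Next I measure the station pose from depth.

```bash
cat > h.py <<'E'
import numpy as np,cv2
def cloud(c):
    z=c["range_z"]; v,u=np.mgrid[:z.shape[0],:z.shape[1]]
    K=c["K"]; P=np.stack([(u-K[0,2])/K[0,0]*z,(v-K[1,2])/K[1,1]*z,z],-1)
    X=(P-c["t"])@c["R"]; X[z==0]=np.nan; return X
E
python3 - <<'E'
from h import *
allp=[]
for n,kp,cp,hp in [("scene",(256,222),(361,200),(350,193)),("side",(364,152),(269,198),(287,219))]:
    c=dict(np.load(n+"0.npz")); X=cloud(c); im=c["image"].astype(int)
    bx=(abs(X[...,0]-.5)<.35)&(abs(X[...,1])<.45)
    m=bx&(abs(X[...,2]-.06)<.006)
    m=cv2.morphologyEx(m.astype(np.uint8),cv2.MORPH_OPEN,np.ones((3,3)))
    k,l,st,ce=cv2.connectedComponentsWithStats(m); print(n,st[1:,4])
    big=X[(m>0)][:,:2]; 
    # keep only cluster near largest
    med=np.median(big,0); big=big[np.linalg.norm(big-med,axis=1)<.32]
    rc=cv2.minAreaRect((big*1000).astype(np.float32)); print("rect",rc)
    for nm,p in (("knob",kp),("crank",cp),("hub",hp)):
        w=X[p[1]-10:p[1]+11,p[0]-10:p[0]+11]; wi=im[p[1]-10:p[1]+11,p[0]-10:p[0]+11]
        dk=(wi.max(-1)<70)&(w[...,2]>.115) if nm!="hub" else (abs(w[...,2]-.13)<.006)
        q=w[dk]; print(nm,len(q),q.mean(0).round(3),q.min(0).round(3),q.max(0).round(3))
    # wheel rim points
    q=X[bx&(abs(X[...,2]-.126)<.004)]; print("z126",len(q))
    np.save(n+"_b.npy",big); allp.append(big)
rc=cv2.minAreaRect((np.vstack(allp)*1000).astype(np.float32)); print("both",rc)
E
```

```text
scene [ 612   24   74 7308   90]
rect ((568.2025756835938, -101.78414916992188), (558.6599731445312, 302.5762939453125), 76.52859497070312)
knob 134 [ 0.489 -0.149  0.159] [ 0.471 -0.163  0.124] [ 0.502 -0.132  0.171]
crank 97 [0.652 0.084 0.164] [0.64  0.077 0.132] [0.659 0.095 0.185]
hub 130 [0.596 0.111 0.129] [0.551 0.071 0.124] [0.618 0.164 0.136]
z126 466
side [  62  103 7122  213  118]
rect ((580.7048950195312, -46.48785400390625), (442.9992980957031, 301.134521484375), 76.47740173339844)
knob 145 [ 0.482 -0.139  0.155] [ 0.469 -0.182  0.117] [ 0.498 -0.127  0.167]
crank 150 [0.645 0.095 0.161] [0.638 0.086 0.125] [0.657 0.101 0.185]
hub 151 [0.596 0.112 0.13 ] [0.568 0.079 0.124] [0.617 0.126 0.136]
z126 771
both ((568.2025756835938, -101.78414916992188), (558.6599731445312, 302.5762939453125), 76.52859497070312)
```

```bash
python3 - <<'E'
from h import *
from scipy.optimize import least_squares
import json
bs=[np.load(n+"_b.npy") for n in("scene","side")]
def w(X,p):
    a=p[2]; d=X-p[:2]; return np.c_[d@[np.cos(a),np.sin(a)],d@[-np.sin(a),np.cos(a)]]
for n,b in zip(("scene","side"),bs):
    p=np.array([.575,-.06,np.radians(-13.5)])
    for _ in range(5):
        L=w(b,p); L=L[(abs(L[:,1])<.26)&(abs(L[:,0])<.16)]
        lo,hi=np.percentile(L,.3,0),np.percentile(L,99.7,0); m=(lo+hi)/2
        a=p[2]; p[:2]+=m[0]*np.array([np.cos(a),np.sin(a)])+m[1]*np.array([-np.sin(a),np.cos(a)])
    print(n,p.round(4),hi-lo)
    # rim
    c=dict(np.load(n+"0.npz")); X=cloud(c).reshape(-1,3)
    q=X[abs(X[:,2]-.126)<.003][:,:2]; h=np.array([.596,.111])
    q=q[abs(np.linalg.norm(q-h,axis=1)-.055)<.012]
    s=least_squares(lambda v:np.maximum(abs(np.linalg.norm(q-v,axis=1)-.055)-.004,0),h,loss="soft_l1",f_scale=.002)
    print("hub",s.x.round(4),len(q), "pred",(p[:2]+np.array([[np.cos(p[2]),-np.sin(p[2])],[np.sin(p[2]),np.cos(p[2])]])@[-.02,.175]).round(4))
    # guard top, fence top
    L=np.c_[w(X[:,:2],p),X[:,2]]; ins=(abs(L[:,0])<.15)&(abs(L[:,1])<.24)
    for z0 in(.098,.108,.118,.13): 
        k=L[ins&(abs(L[:,2]-z0)<.004)]; print(z0,len(k),np.percentile(k,[2,50,98],0).round(3).tolist())
    k=L[ins&(abs(L[:,2]-.098)<.006)&(abs(L[:,1]-.05)<.06)]; print("fence",len(k),np.percentile(k,[1,50,99],0).round(3).tolist())
    R=np.array([[np.cos(p[2]),-np.sin(p[2])],[np.sin(p[2]),np.cos(p[2])]]); print("knob pred",(p[:2]+R@[-.07,-.1]).round(4))
E
```

```text
scene [ 0.5775 -0.0656 -0.2356] [0.29845582 0.47759583]
hub [0.5996 0.1092] 323 pred [0.5989 0.1093]
0.098 822 [[-0.118, -0.189, 0.094], [0.01, 0.05, 0.099], [0.12, 0.168, 0.102]]
0.108 380 [[-0.106, -0.189, 0.104], [0.092, -0.039, 0.107], [0.11, 0.186, 0.112]]
0.118 4263 [[-0.096, -0.186, 0.114], [0.005, -0.104, 0.117], [0.093, -0.009, 0.121]]
0.13 285 [[-0.074, -0.098, 0.126], [-0.018, 0.168, 0.128], [0.039, 0.229, 0.133]]
fence 796 [[-0.122, 0.036, 0.092], [0.015, 0.049, 0.099], [0.123, 0.109, 0.104]]
knob pred [ 0.4861 -0.1465]
side [ 0.5809 -0.0432 -0.2356] [0.29881061 0.43528085]
hub [0.5969 0.1107] 552 pred [0.6023 0.1317]
0.098 1094 [[-0.12, -0.149, 0.095], [-0.026, 0.033, 0.099], [0.117, 0.183, 0.102]]
0.108 341 [[-0.106, -0.19, 0.104], [-0.028, -0.033, 0.107], [0.109, 0.174, 0.112]]
0.118 3025 [[-0.097, -0.209, 0.114], [-0.004, -0.106, 0.117], [0.091, 0.166, 0.121]]
0.13 383 [[-0.075, 0.097, 0.126], [-0.021, 0.157, 0.127], [0.036, 0.208, 0.134]]
fence 853 [[-0.124, 0.017, 0.092], [-0.019, 0.035, 0.099], [0.122, 0.096, 0.103]]
knob pred [ 0.4895 -0.1241]
```

```bash
cat >> h.py <<'E'
from scipy.spatial.transform import Rotation as Rn
ST=np.array([.577,-.065]); A=-.2356
ex=np.array([np.cos(A),np.sin(A),0]); ey=np.array([-np.sin(A),np.cos(A),0])
def loc(x,y,z): return np.array([*ST,0])+x*ex+y*ey+[0,0,z]
def tool(sign=1,pitch=0):   # y down, z = sign*station y; pitch leans the tool top to station +x
    z=sign*ey; y=np.array([0,0,-1.]); R=Rn.from_matrix(np.c_[np.cross(y,z),y,z])
    return Rn.from_rotvec(ey*pitch)*R
def rows(s,pts,Rt):  # rows through pts, rotating evenly to Rt
    R0=Rn.from_quat(s["eef_rot"]); d=(R0.inv()*Rt).as_rotvec(); n=len(pts); p=np.array(s["ee_pos"])
    for i,q in enumerate(pts):
        R=R0*Rn.from_rotvec(d*i/n); t=R.inv().apply(q-p); p=q
        print([round(float(v),4) for v in t]+[round(float(v),2) for v in np.degrees(d/n)])
def line(a,b,n): return [a+(b-a)*(i+1)/n for i in range(n)]
E
python3 - <<'E'
from h import *
from bench import r
s=r.read_state(); R0=Rn.from_quat(s["eef_rot"]); print(R0.as_matrix().round(2))
for sg in(1,-1): print(sg,np.degrees((R0.inv()*tool(sg)).as_rotvec()).round(1))
g=min((1,-1),key=lambda k:(R0.inv()*tool(k)).magnitude())
T=np.array([.6485,.0895,.25])
rows(s,line(np.array(s["ee_pos"]),T,22),tool(g))
E
```

```text
[[-0.93 -0.    0.36]
 [-0.36  0.   -0.93]
 [ 0.   -1.   -0.  ]]
1 [ 0.000e+00 -1.454e+02 -1.000e-01]
-1 [ 0.1 34.6  0. ]
[-0.029, -0.0013, -0.0216, 0.0, 1.57, 0.0]
[-0.0284, -0.0013, -0.0224, 0.0, 1.57, 0.0]
[-0.0277, -0.0013, -0.0231, 0.0, 1.57, 0.0]
[-0.0271, -0.0013, -0.0239, 0.0, 1.57, 0.0]
[-0.0264, -0.0013, -0.0246, 0.0, 1.57, 0.0]
[-0.0257, -0.0013, -0.0253, 0.0, 1.57, 0.0]
[-0.025, -0.0013, -0.026, 0.0, 1.57, 0.0]
[-0.0243, -0.0013, -0.0267, 0.0, 1.57, 0.0]
[-0.0236, -0.0013, -0.0274, 0.0, 1.57, 0.0]
[-0.0228, -0.0013, -0.028, 0.0, 1.57, 0.0]
[-0.022, -0.0013, -0.0286, 0.0, 1.57, 0.0]
[-0.0212, -0.0013, -0.0292, 0.0, 1.57, 0.0]
[-0.0204, -0.0013, -0.0298, 0.0, 1.57, 0.0]
[-0.0196, -0.0013, -0.0303, 0.0, 1.57, 0.0]
[-0.0188, -0.0013, -0.0309, 0.0, 1.57, 0.0]
[-0.0179, -0.0013, -0.0314, 0.0, 1.57, 0.0]
[-0.017, -0.0013, -0.0318, 0.0, 1.57, 0.0]
[-0.0162, -0.0013, -0.0323, 0.0, 1.57, 0.0]
[-0.0153, -0.0013, -0.0327, 0.0, 1.57, 0.0]
[-0.0144, -0.0013, -0.0331, 0.0, 1.57, 0.0]
[-0.0134, -0.0013, -0.0335, 0.0, 1.57, 0.0]
[-0.0125, -0.0013, -0.0339, 0.0, 1.57, 0.0]
```

```bash
python3 -m jog '[[-0.029,-0.01,-0.0216,0,1.57,0],[-0.028,-0.01,-0.0225,0,1.57,0],[-0.0277,-0.008,-0.023,0,1.57,0],[-0.027,0,-0.024,0,1.57,0],[-0.0264,0,-0.0246,0,1.57,0],[-0.0257,0,-0.0253,0,1.57,0],[-0.025,0,-0.026,0,1.57,0],[-0.0243,0,-0.0267,0,1.57,0],[-0.0236,0,-0.0274,0,1.57,0],[-0.0228,0,-0.028,0,1.57,0],[-0.022,0,-0.0286,0,1.57,0],[-0.0212,0,-0.0292,0,1.57,0]]'
python3 - <<'E'
from h import *
from bench import r
s=r.read_state(); print(np.round(s["joint_positions"],2))
rows(s,line(np.array(s["ee_pos"]),np.array([.6485,.0895,.25]),12),tool(-1))
E
```

```text
time: 1.1
ee_pos: [0.4596, -0.2077, 0.2456]
eef_rot: [-0.006, 0.709, -0.706, -0.0]
ft_force: [1.4, -0.2, -0.5]
width: 0.0869
[ 0.7   0.08 -0.38  1.71  0.03  1.36 -1.25]
[-0.016, -0.0004, -0.0246, 0.01, 1.17, 0.04]
[-0.0154, -0.0004, -0.025, 0.01, 1.17, 0.04]
[-0.0149, -0.0004, -0.0253, 0.01, 1.17, 0.04]
[-0.0144, -0.0004, -0.0256, 0.01, 1.17, 0.04]
[-0.0139, -0.0004, -0.0258, 0.01, 1.17, 0.04]
[-0.0134, -0.0004, -0.0261, 0.01, 1.17, 0.04]
[-0.0128, -0.0004, -0.0264, 0.01, 1.17, 0.04]
[-0.0123, -0.0004, -0.0266, 0.01, 1.17, 0.04]
[-0.0118, -0.0004, -0.0269, 0.01, 1.17, 0.04]
[-0.0112, -0.0004, -0.0271, 0.01, 1.17, 0.04]
[-0.0106, -0.0004, -0.0273, 0.01, 1.17, 0.04]
[-0.0101, -0.0004, -0.0276, 0.01, 1.17, 0.04]
```

```bash
python3 -m jog '[[-0.016,0,-0.0246,0,1.17,0],[-0.0154,0,-0.025,0,1.17,0],[-0.015,0,-0.0253,0,1.17,0],[-0.0144,0,-0.0256,0,1.17,0],[-0.014,0,-0.0258,0,1.17,0],[-0.0134,0,-0.0261,0,1.17,0],[-0.0128,0,-0.0264,0,1.17,0],[-0.0123,0,-0.0266,0,1.17,0],[-0.0118,0,-0.0269,0,1.17,0],[-0.0112,0,-0.0271,0,1.17,0],[-0.0106,0,-0.0273,0,1.17,0],[0,0,0,0,0,0]]'
python3 - <<'E'
from h import *
from bench import r
c=r.camera("wrist"); s=r.read_state(); print(np.round(s["joint_positions"],2))
cv2.imwrite("pics/w1.png",c["image"][...,::-1]); np.savez("w1.npz",**c)
X=cloud(c); im=c["image"]
L=X-loc(0,0,0); l=np.stack([L@ex,L@ey,X[...,2]],-1)
m=(X[...,2]>.15)&(X[...,2]<.19)&(np.linalg.norm(X[...,:2]-[.6485,.0895],axis=-1)<.03)
q=X[m]; print("crank",m.sum(),q.min(0),q.max(0),np.median(q,0))
t=q[q[:,2]>.178]; print("top",len(t),t.mean(0))
print(c["t"],c["R"].round(2).tolist())
E
```

```text
time: 2.1
ee_pos: [0.64, 0.0869, 0.2403]
eef_rot: [0.073, 0.705, -0.701, -0.084]
ft_force: [0.4, 1.7, 0.0]
width: 0.0874
[ 0.19  0.43 -0.54  1.34  0.21  1.44 -2.13]
crank 871 [0.63694858 0.07899348 0.15006777] [0.65742284 0.09928222 0.18412849] [0.65031215 0.08836528 0.17958616]
top 516 [0.6478266  0.08906925 0.18141936]
[0.22643423 0.54615674 0.5614796 ] [[-0.22, -0.98, -0.0], [-0.94, 0.21, 0.26], [-0.25, 0.06, -0.97]]
```

View pics/w1.png

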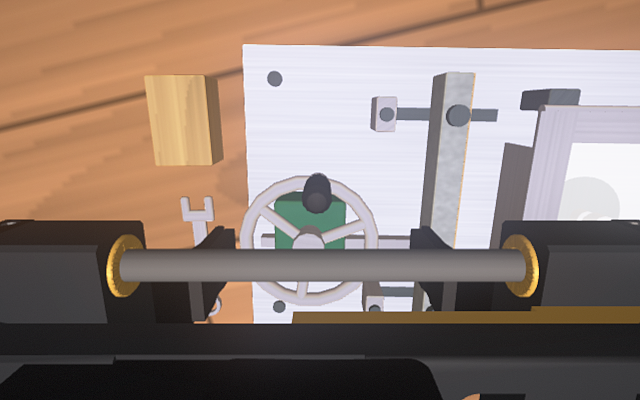

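Wrist view: handle at (316,190), rim centred near (309,240), fence bar around column 455, stops at (384,114) and (375,310). I'll descend while turning back 32° to keep joint 7 away from its limit.

```bash
python3 - <<'E'
from h import *
from bench import r
from scipy.optimize import least_squares
c=dict(np.load("w1.npz")); X=cloud(c).reshape(-1,3)
h=np.array([.5983,.110]); q=X[abs(X[:,2]-.126)<.0025][:,:2]; q=q[abs(np.linalg.norm(q-h,axis=1)-.055)<.012]
v=least_squares(lambda v:np.maximum(abs(np.linalg.norm(q-v,axis=1)-.055)-.005,0),h,loss="soft_l1",f_scale=.002).x
print("hub",v,len(q),np.linalg.norm([.6475-v[0],.089-v[1]]),"pred",loc(-.02,.175,0))
L=np.c_[(X-loc(0,0,0))@ex,(X-loc(0,0,0))@ey,X[:,2]]
f=L[(abs(L[:,2]-.099)<.003)&(abs(L[:,0])<.12)&(L[:,1]>.02)&(L[:,1]<.08)]; print("fence",len(f),np.percentile(f,[2,50,98],0).round(4))
f=L[(abs(L[:,2]-.096)<.003)&(abs(L[:,0])<.12)&(L[:,1]>.09)&(L[:,1]<.13)]; print("stops",len(f),np.percentile(f,[2,50,98],0).round(4))
s=r.read_state(); g=np.array([.6475,.089,.143]); R=Rn.from_quat(s["eef_rot"])
Rt=Rn.from_euler("z",32,degrees=True)*tool(-1); print(np.degrees((R.inv()*Rt).as_rotvec()))
Rt=Rn.from_euler("z",30,degrees=True)*tool(-1)
p=np.array(s["ee_pos"]); a=np.array([*g[:2],.215]); rows(s,line(p,a,4)+line(a,g,6),Rt)
E
```

```text
hub [0.59641442 0.1092301 ] 3578 0.05494536957807175 pred [0.59840214 0.10983406 0.        ]
fence 4264 [[-0.0898  0.0389  0.0972]
 [ 0.0455  0.0514  0.0999]
 [ 0.1177  0.0619  0.1014]]
stops 830 [[-0.1019  0.1002  0.0938]
 [ 0.0794  0.1097  0.0968]
 [ 0.1017  0.1176  0.0984]]
[  0.38831573 -31.28005314   0.91607543]
[-0.0018, 0.0063, -0.0015, 0.04, -2.93, 0.09]
[-0.0019, 0.0063, -0.0015, 0.04, -2.93, 0.09]
[-0.002, 0.0063, -0.0014, 0.04, -2.93, 0.09]
[-0.002, 0.0063, -0.0013, 0.04, -2.93, 0.09]
[-0.0001, 0.012, 0.0, 0.04, -2.93, 0.09]
[-0.0001, 0.012, 0.0, 0.04, -2.93, 0.09]
[-0.0001, 0.012, 0.0, 0.04, -2.93, 0.09]
[-0.0001, 0.012, 0.0, 0.04, -2.93, 0.09]
[-0.0, 0.012, 0.0, 0.04, -2.93, 0.09]
[-0.0, 0.012, 0.0, 0.04, -2.93, 0.09]
```

```bash
python3 -m jog '[[-0.0018,0.0063,-0.0015,0.04,-2.93,0.09],[-0.0019,0.0063,-0.0015,0.04,-2.93,0.09],[-0.002,0.0063,-0.0014,0.04,-2.93,0.09],[-0.002,0.0063,-0.0013,0.04,-2.93,0.09],[0,0.012,0,0.04,-2.93,0.09],[0,0.012,0,0.04,-2.93,0.09],[0,0.012,0,0.04,-2.93,0.09],[0,0.012,0,0.04,-2.93,0.09],[0,0.012,0,0.04,-2.93,0.09],[0,0.012,0,0.04,-2.93,0.09],[0,0,0,0,0,0]]' && python3 - <<'E'
from bench import r
import numpy as np,cv2
s=r.read_state(); print(np.round(s["joint_positions"],2))
E
```

```text
time: 3.07
ee_pos: [0.6444, 0.0759, 0.1366]
eef_rot: [0.11, -0.696, 0.702, -0.106]
ft_force: [-0.3, -0.8, -0.7]
width: 0.0871
[ 0.25  0.52 -0.61  1.47  0.31  1.26 -1.66]
```

```bash
python3 - <<'E'
from h import *
from bench import r
s=r.read_state(); R=Rn.from_quat(s["eef_rot"]); print(R.as_matrix().round(3))
rows(s,line(np.array(s["ee_pos"]),np.array([.6475,.089,.143]),2),R)
E
```

```text
[[-0.954 -0.004  0.301]
 [-0.301 -0.009 -0.954]
 [ 0.007 -1.     0.007]]
[-0.0034, -0.0033, -0.0057, 0.0, 0.0, 0.0]
[-0.0034, -0.0033, -0.0057, 0.0, 0.0, 0.0]
```

```bash
python3 -m jog '[[-0.0034,-0.0033,-0.0057,0,0,0],[-0.0034,-0.0033,-0.0057,0,0,0],[0,0,0,0,0,0]]'; python3 -m jog '[[0,0,0,0,0,0],[0,0,0,0,0,0],[0,0,0,0,0,0],[0,0,0,0,0,0],[0,0,0,0,0,0],[0,0,0,0,0,0],[0,0,0,0,0,0],[0,0,0,0,0,0]]' -1 40
```

```text
time: 3.32
ee_pos: [0.6475, 0.0873, 0.1445]
eef_rot: [0.107, -0.696, 0.702, -0.103]
ft_force: [0.5, 0.3, -0.0]
width: 0.0866
time: 3.98
ee_pos: [0.6489, 0.0884, 0.1477]
eef_rot: [0.105, -0.696, 0.703, -0.104]
ft_force: [-0.4, -0.3, 0.2]
width: 0.0419
```

```bash
python3 -m jog '[[0,0.001,0,0,0,0],[0,0.001,0,0,0,0],[0,0.001,0,0,0,0],[0,0,0,0,0,0],[0,0,0,0,0,0],[0,0,0,0,0,0],[0,0,0,0,0,0]]'
```

```text
time: 4.57
ee_pos: [0.6487, 0.0885, 0.1445]
eef_rot: [0.105, -0.696, 0.702, -0.104]
ft_force: [-0.3, -0.1, 0.9]
width: 0.0201
```

Gripped at 20 mm. Now I lead it clockwise about the hub.

```bash
cat >> h.py <<'E'
def arc(s,step,n,hub=(.597,.1095),r=.055,z=.1445):
    p=np.array(s["ee_pos"]); a=np.arctan2(p[1]-hub[1],p[0]-hub[0])
    print("angle",np.degrees(a).round(1),"r",np.hypot(p[0]-hub[0],p[1]-hub[1]).round(4),"j",np.round(s["joint_positions"],2),"F",np.round(s["ft_force"],1))
    pts=[np.array([hub[0]+r*np.cos(b),hub[1]+r*np.sin(b),z]) for b in a-np.radians(step)*np.arange(1,n+1)]
    rows(s,pts,Rn.from_quat(s["eef_rot"]))
E
python3 -c "
from h import *
from bench import r
arc(r.read_state(),12,5)"
```

```text
angle -22.1 r 0.0558 j [ 0.23  0.52 -0.61  1.45  0.31  1.28 -1.68] F [-0.3 -0.1  0.9]
[0.0088, 0.0001, 0.0076, 0.0, 0.0, 0.0]
[0.0097, 0.0001, 0.0062, 0.0, 0.0, 0.0]
[0.0107, 0.0001, 0.0041, 0.0, 0.0, 0.0]
[0.0114, 0.0001, 0.0018, 0.0, 0.0, 0.0]
[0.0115, 0.0, -0.0006, 0.0, 0.0, 0.0]
```

```bash
python3 -m jog '[[0.0088,0,0.0076,0,0,0],[0.0097,0,0.0062,0,0,0],[0.0107,0,0.0041,0,0,0],[0.0114,0,0.0018,0,0,0],[0.0115,0,-0.0006,0,0,0]]'; python3 -c "
from h import *
from bench import r
arc(r.read_state(),12,7)"
```

```text
time: 4.98
ee_pos: [0.6058, 0.0555, 0.1445]
eef_rot: [0.104, -0.697, 0.701, -0.107]
ft_force: [1.5, 5.8, 0.9]
width: 0.0201
angle -80.8 r 0.0547 j [ 0.33  0.42 -0.63  1.58  0.26  1.22 -1.63] F [1.5 5.8 0.9]
[0.0112, -0.0001, -0.0025, 0.0, 0.0, 0.0]
[0.0103, -0.0001, -0.005, 0.0, 0.0, 0.0]
[0.0091, -0.0001, -0.0071, 0.0, 0.0, 0.0]
[0.0074, -0.0001, -0.0088, 0.0, 0.0, 0.0]
[0.0054, -0.0001, -0.0101, 0.0, 0.0, 0.0]
[0.0032, -0.0001, -0.011, 0.0, 0.0, 0.0]
[0.0008, -0.0001, -0.0115, 0.0, 0.0, 0.0]
```

```bash
python3 -m jog '[[0.0112,0,-0.0025,0,0,0],[0.0103,0,-0.005,0,0,0],[0.0091,0,-0.0071,0,0,0],[0.0074,0,-0.0088,0,0,0],[0.0054,0,-0.0101,0,0,0],[0.0032,0,-0.011,0,0,0],[0.0008,0,-0.0115,0,0,0]]'; python3 -c "
from h import *
from bench import r
arc(r.read_state(),12,7)"
```

```text
time: 5.57
ee_pos: [0.5441, 0.0989, 0.1446]
eef_rot: [-0.097, 0.7, -0.699, 0.112]
ft_force: [14.4, 1.2, -10.4]
width: 0.0201
angle -168.6 r 0.054 j [ 0.33  0.29 -0.68  1.74  0.2   1.16 -1.69] F [ 14.4   1.2 -10.4]
[-0.0013, 0.0001, -0.0114, 0.0, 0.0, 0.0]
[-0.0046, 0.0001, -0.0105, 0.0, 0.0, 0.0]
[-0.0067, 0.0001, -0.0093, 0.0, 0.0, 0.0]
[-0.0085, 0.0002, -0.0077, 0.0, 0.0, 0.0]
[-0.0099, 0.0002, -0.0058, 0.0, 0.0, 0.0]
[-0.0109, 0.0002, -0.0036, 0.0, 0.0, 0.0]
[-0.0114, 0.0002, -0.0013, 0.0, 0.0, 0.0]
```

```bash
python3 -c "
from h import *
from bench import r
arc(r.read_state(),12,7,(.598,.110))"
```

```text
angle -168.3 r 0.0551 j [ 0.33  0.29 -0.68  1.74  0.2   1.16 -1.69] F [ 14.4   1.2 -10.4]
[-0.0023, 0.0001, -0.0113, 0.0, 0.0, 0.0]
[-0.0046, 0.0001, -0.0106, 0.0, 0.0, 0.0]
[-0.0067, 0.0001, -0.0094, 0.0, 0.0, 0.0]
[-0.0085, 0.0002, -0.0078, 0.0, 0.0, 0.0]
[-0.0099, 0.0002, -0.0059, 0.0, 0.0, 0.0]
[-0.0109, 0.0002, -0.0037, 0.0, 0.0, 0.0]
[-0.0114, 0.0002, -0.0013, 0.0, 0.0, 0.0]
```

```bash
python3 -m jog '[[-0.0023,0,-0.0113,0,0,0],[-0.0046,0,-0.0106,0,0,0],[-0.0067,0,-0.0094,0,0,0],[-0.0085,0,-0.0078,0,0,0],[-0.0099,0,-0.0059,0,0,0],[-0.0109,0,-0.0037,0,0,0],[-0.0114,0,-0.0013,0,0,0]]'; python3 -c "
from h import *
from bench import r
arc(r.read_state(),6,7,(.598,.110))"
```

```text
time: 6.15
ee_pos: [0.581, 0.1625, 0.1445]
eef_rot: [0.098, -0.697, 0.701, -0.11]
ft_force: [-0.6, -6.1, 2.9]
width: 0.0201
angle 108.0 r 0.0552 j [ 0.19  0.41 -0.68  1.61  0.28  1.21 -1.83] F [-0.6 -6.1  2.9]
[-0.0058, 0.0001, 0.0004, 0.0, 0.0, 0.0]
[-0.0057, 0.0001, 0.0008, 0.0, 0.0, 0.0]
[-0.0056, 0.0001, 0.0014, 0.0, 0.0, 0.0]
[-0.0054, 0.0001, 0.002, 0.0, 0.0, 0.0]
[-0.0052, 0.0001, 0.0025, 0.0, 0.0, 0.0]
[-0.0049, 0.0001, 0.003, 0.0, 0.0, 0.0]
[-0.0045, 0.0001, 0.0035, 0.0, 0.0, 0.0]
```

```bash
python3 -m jog '[[-0.0058,0,0.0004,0,0,0],[-0.0057,0,0.0008,0,0,0],[-0.0056,0,0.0014,0,0,0],[-0.0054,0,0.002,0,0,0],[-0.0052,0,0.0025,0,0,0]]'; python3 -c "
from h import *
from bench import r
arc(r.read_state(),4,6,(.598,.110))"
```

```text
time: 6.57
ee_pos: [0.612, 0.1635, 0.1445]
eef_rot: [0.099, -0.697, 0.702, -0.109]
ft_force: [-1.8, -4.2, 2.3]
width: 0.02
angle 75.3 r 0.0553 j [ 0.16  0.47 -0.66  1.52  0.31  1.24 -1.82] F [-1.8 -4.2  2.3]
[-0.003, 0.0, 0.0024, 0.0, 0.0, 0.0]
[-0.003, 0.0001, 0.0023, 0.0, 0.0, 0.0]
[-0.0029, 0.0001, 0.0025, 0.0, 0.0, 0.0]
[-0.0027, 0.0001, 0.0027, 0.0, 0.0, 0.0]
[-0.0025, 0.0001, 0.0029, 0.0, 0.0, 0.0]
[-0.0023, 0.0001, 0.0031, 0.0, 0.0, 0.0]
```

```bash
python3 -m jog '[[-0.003,0,0.0024,0,0,0],[-0.003,0,0.0023,0,0,0],[-0.0029,0,0.0025,0,0,0]]'; python3 -c "
from h import *
from bench import r
arc(r.read_state(),4,6,(.598,.110))"
```

```text
time: 6.82
ee_pos: [0.6196, 0.1611, 0.1443]
eef_rot: [0.102, -0.698, 0.701, -0.106]
ft_force: [-29.0, 0.4, 16.0]
width: 0.0195
angle 67.1 r 0.0555 j [ 0.16  0.49 -0.66  1.49  0.31  1.26 -1.81] F [-29.    0.4  16. ]
[-0.0026, -0.0002, 0.0029, 0.0, 0.0, 0.0]
[-0.0027, 0.0, 0.0028, 0.0, 0.0, 0.0]
[-0.0025, 0.0, 0.0029, 0.0, 0.0, 0.0]
[-0.0023, 0.0, 0.0031, 0.0, 0.0, 0.0]
[-0.002, 0.0, 0.0033, 0.0, 0.0, 0.0]
[-0.0018, 0.0, 0.0034, 0.0, 0.0, 0.0]
```

The force rose to 29 N against the turn, at 270°, close to the 272° the fence gap predicts. I'll check the fence before releasing.

```bash
python3 -m jog '[[-0.001,0,0.001,0,0,0],[0,0,0,0,0,0]]'; python3 - <<'E'
from h import *
from bench import r
cs=[]
for n in("side","scene"):
    c=r.camera(n); cv2.imwrite(f"pics/{n}1.png",c["image"][...,::-1]); np.savez(n+"1.npz",**c)
    X=cloud(c).reshape(-1,3); D=X-loc(0,0,0); L=np.c_[D@ex,D@ey,X[:,2]]
    f=L[(abs(L[:,2]-.099)<.003)&(abs(L[:,0])<.11)&(L[:,1]>.04)&(L[:,1]<.12)]; print("fence",len(f),np.percentile(f,[2,10,50,90,98],0).round(4)[:,1])
    # crop around station
    uv=[]
    for y in(.0,.2):
      for x in(-.15,.15):
        q=c["R"]@loc(x,y,.08)+c["t"]; q=c["K"]@(q/q[2]); uv.append(q[:2])
    uv=np.array(uv).astype(int); a,b=uv.min(0)-10,uv.max(0)+10; print(n,a,b)
    cs.append(cv2.resize(c["image"][a[1]:b[1],a[0]:b[0],::-1],(390,300),interpolation=cv2.INTER_CUBIC))
cv2.imwrite("pics/chk1.png",np.hstack(cs))
E
```

```text
time: 6.98
ee_pos: [0.6186, 0.1612, 0.1445]
eef_rot: [0.105, -0.698, 0.7, -0.105]
ft_force: [-0.3, -2.9, -0.3]
width: 0.0197
fence 466 [0.0773 0.08   0.0909 0.1015 0.1151]
side [215 153] [379 273]
fence 495 [0.0763 0.078  0.0891 0.106  0.1152]
scene [263 165] [406 286]
```

View pics/chk1.png

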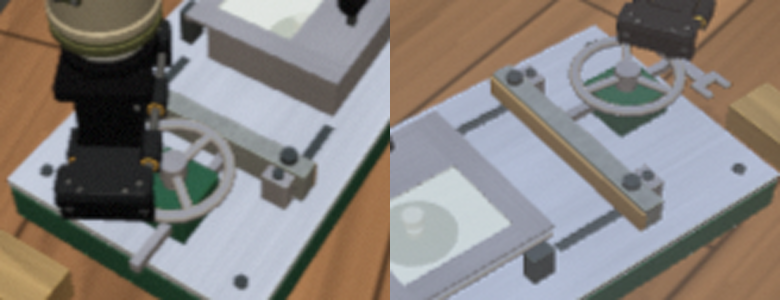

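The picture shows the fence against both stops (side view 280,175; scene view 515,78 and 645,185). One more light push, then I'll release and rise.

```bash
python3 -m jog '[[-0.0025,0,0.0024,0,0,0],[-0.0025,0,0.0024,0,0,0]]'; python3 -m jog '[[-0.0015,0,0.0015,0,0,0],[-0.0005,0,0.0005,0,0,0],[0,0,0,0,0,0],[0,0,0,0,0,0],[0,0,0,0,0,0],[0,-0.02,0,0,0,0],[0,-0.025,0,0,0,0],[0,-0.025,0,0,0,0],[0,-0.025,0,0,0,0]]' 1; python3 - <<'E'
from h import *
from bench import r
c=dict(np.load("scene0.npz")); X=cloud(c)
k=loc(-.07,-.1,.151); print("knob pred",k)
m=(np.linalg.norm(X-k,axis=-1)<.03)&(X[...,2]>.138); q=X[m]; print(len(q),q.min(0),q.max(0),q.mean(0))
s=r.read_state(); print(np.round(s["joint_positions"],2))
p=np.array(s["ee_pos"]); rows(s,line(p,np.array([k[0],k[1],.235]),12),tool(-1))
E
```

```text
time: 7.25
ee_pos: [0.6193, 0.1611, 0.1443]
eef_rot: [0.11, -0.699, 0.699, -0.103]
ft_force: [-21.0, -1.6, 13.2]
width: 0.0198
time: 8.0
ee_pos: [0.6207, 0.1611, 0.2358]
eef_rot: [-0.113, 0.7, -0.698, 0.101]
ft_force: [0.2, -0.3, -0.6]
width: 0.072
knob pred [ 0.48559114 -0.14589759  0.151     ]
146 [ 0.47046057 -0.16344336  0.14281198] [ 0.50273222 -0.12962755  0.17078794] [ 0.48952814 -0.14846803  0.16020337]
[ 0.16  0.46 -0.67  1.35  0.27  1.45 -1.77]
[0.0184, 0.0003, 0.021, 0.01, 2.58, 0.09]
[0.0174, 0.0002, 0.0218, 0.01, 2.58, 0.09]
[0.0164, 0.0002, 0.0226, 0.01, 2.58, 0.09]
[0.0154, 0.0002, 0.0233, 0.01, 2.58, 0.09]
[0.0143, 0.0002, 0.024, 0.01, 2.58, 0.09]
[0.0132, 0.0001, 0.0246, 0.01, 2.58, 0.09]
[0.0121, 0.0001, 0.0252, 0.01, 2.58, 0.09]
[0.011, 0.0001, 0.0257, 0.01, 2.58, 0.09]
[0.0098, 0.0001, 0.0262, 0.01, 2.58, 0.09]
[0.0086, 0.0001, 0.0266, 0.01, 2.58, 0.09]
[0.0074, 0.0001, 0.0269, 0.01, 2.58, 0.09]
[0.0062, 0.0001, 0.0273, 0.01, 2.58, 0.09]
```

```bash
python3 -m jog '[[0.0184,0,0.021,0,2.58,0.09],[0.0174,0,0.0218,0,2.58,0.09],[0.0164,0,0.0226,0,2.58,0.09],[0.0154,0,0.0233,0,2.58,0.09],[0.0143,0,0.024,0,2.58,0.09],[0.0132,0,0.0246,0,2.58,0.09],[0.0121,0,0.0252,0,2.58,0.09],[0.011,0,0.0257,0,2.58,0.09],[0.0098,0,0.0262,0,2.58,0.09],[0.0086,0,0.0266,0,2.58,0.09],[0.0074,0,0.0269,0,2.58,0.09],[0,0,0,0,0,0]]'; python3 - <<'E'
from h import *
from bench import r
c=r.camera("wrist"); c2=r.camera("scene"); s=r.read_state(); print(np.round(s["joint_positions"],2))
cv2.imwrite("pics/w2.png",c["image"][...,::-1])
k=loc(-.07,-.1,.151)
for d in(c,c2):
    X=cloud(d); D=X-loc(0,0,0); L=np.stack([D@ex,D@ey,X[...,2]],-1)
    q=L[(abs(L[...,0]+.07)<.03)&(abs(L[...,1]+.1)<.03)&(L[...,2]>.145)&(L[...,2]<.175)]
    if len(q): print(len(q),np.percentile(q,[1,50,99],0).round(4).tolist())
    f=L[(abs(L[...,2]-.099)<.003)&(abs(L[...,0])<.09)&(L[...,1]>.04)&(L[...,1]<.12)]
    if len(f): print("fence",len(f),np.percentile(f[:,1],[2,50,98]).round(4))
rows(s,line(np.array(s["ee_pos"]),np.array([k[0],k[1],.195]),3),tool(-1))
E
```

```text
time: 9.0
ee_pos: [0.4936, -0.1286, 0.2415]
eef_rot: [0.082, 0.706, -0.7, -0.069]
ft_force: [-0.4, -0.3, 0.5]
width: 0.0874
[ 0.63  0.09 -0.49  1.72  0.03  1.32 -1.64]
1586 [[-0.0861, -0.1165, 0.1523], [-0.07, -0.1008, 0.1638], [-0.0594, -0.0852, 0.1668]]
fence 6251 [0.0755 0.0868 0.1099]
146 [[-0.0812, -0.1158, 0.1463], [-0.0644, -0.1017, 0.1617], [-0.0553, -0.0836, 0.168]]
fence 386 [0.0757 0.0883 0.1132]
[0.002, 0.0155, 0.0081, 0.23, 0.56, -0.35]
[0.0018, 0.0155, 0.008, 0.23, 0.56, -0.35]
[0.0016, 0.0156, 0.008, 0.23, 0.56, -0.35]
```

View pics/w2.png

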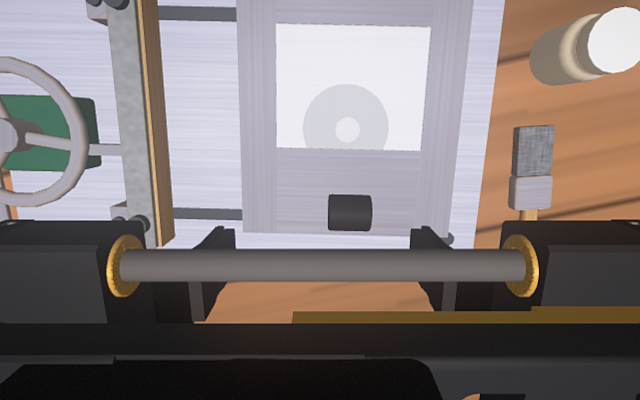

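The knob is at (350,212) px, local (-70,-101) mm, which agrees with the given geometry. The fence still sits at the stops. Descending.

```bash
python3 -m jog '[[0.002,0.0155,0.0081,0.23,0.56,-0.35],[0.0018,0.0155,0.008,0.23,0.56,-0.35],[0.0016,0.0156,0.008,0.23,0.56,-0.35],[0,0,0,0,0,0]]'; python3 - <<'E'
from h import *
from bench import r
s=r.read_state(); k=loc(-.07,-.1005,.151)
rows(s,line(np.array(s["ee_pos"]),np.array([k[0],k[1],.1335]),6),tool(-1))
E
```

```text
time: 9.43
ee_pos: [0.4889, -0.1416, 0.195]
eef_rot: [0.082, 0.703, -0.702, -0.078]
ft_force: [-0.4, -0.1, -1.2]
width: 0.087
[0.0004, 0.0103, 0.0009, 0.01, 0.08, -0.05]
[0.0004, 0.0103, 0.0009, 0.01, 0.08, -0.05]
[0.0004, 0.0103, 0.0009, 0.01, 0.08, -0.05]
[0.0004, 0.0103, 0.0009, 0.01, 0.08, -0.05]
[0.0004, 0.0103, 0.0009, 0.01, 0.08, -0.05]
[0.0004, 0.0103, 0.0009, 0.01, 0.08, -0.05]
```

```bash
python3 -m jog '[[0.0004,0.0103,0.0009,0,0.08,-0.05],[0.0004,0.0103,0.0009,0,0.08,-0.05],[0.0004,0.0103,0.0009,0,0.08,-0.05],[0.0004,0.0103,0.0009,0,0.08,-0.05],[0.0004,0.0103,0.0009,0,0.08,-0.05],[0.0004,0.009,0.0009,0,0.08,-0.05],[0,0,0,0,0,0]]'; python3 -m jog '[[0,0,0,0,0,0],[0,0,0,0,0,0],[0,0,0,0,0,0],[0,0,0,0,0,0],[0,0,0,0,0,0],[0,0,0,0,0,0],[0,0,0,0,0,0],[0,0,0,0,0,0],[0,0,0,0,0,0],[0,0,0,0,0,0],[0,0,0,0,0,0]]' -1 40; python3 - <<'E'
from h import *
from bench import r
s=r.read_state(); D=np.array(s["ee_pos"])-loc(0,0,0); print(D@ex,D@ey,D[2],s["width"],np.round(s["joint_positions"],2))
E
```

```text
time: 10.02
ee_pos: [0.4882, -0.1416, 0.1304]
eef_rot: [0.081, 0.704, -0.701, -0.079]
ft_force: [-0.2, -0.4, -0.5]
width: 0.0867
time: 10.93
ee_pos: [0.4881, -0.1473, 0.1318]
eef_rot: [-0.084, -0.701, 0.703, 0.08]
ft_force: [0.3, 4.4, 0.1]
width: 0.0315
-0.06723973209656699 -0.1007423808747302 0.13178297511035614 0.031541005979243364 [ 0.63  0.18 -0.47  1.86  0.1   1.11 -1.68]
```

Gripped on the flat ends at 31.5 mm. I'll rotate the tool rigidly about the hinge, watching the joints.

```bash
cat >> h.py <<'E'
def lift(s,step):  # tool pose turned rigidly about the hinge by step deg: constant row in the tool frame
    H=loc(.095,-.1,.108); R=Rn.from_quat(s["eef_rot"]); p=np.array(s["ee_pos"]); g=p-R.apply([0,.0187,0])-H
    ang=np.degrees(np.arctan2(g[2],-(g@ex)))-14.6
    T=tool(-1); pit=np.degrees((R*T.inv()).as_rotvec()@ey)
    q=Rn.from_rotvec(ey*np.radians(step)); d=R.inv().apply(H+q.apply(p-H)-p)
    print("guard",ang.round(1),"r",np.hypot(g@ex,g[2]).round(4),"lat",(g@ey).round(4),"pitch",pit.round(1),"row",d.round(4),np.degrees((R.inv()*q*R).as_rotvec()).round(2),"j",np.round(s["joint_positions"],2),"F",np.round(s["ft_force"],1),"w",round(s["width"],4))
E
python3 -c "
from h import *
from bench import r
lift(r.read_state(),3)"
```

```text
guard 0.1 r 0.1678 lat -0.0007 pitch -0.3 row [-0.0015 -0.0085  0.    ] [-0.01 -0.01 -3.  ] j [ 0.63  0.18 -0.47  1.86  0.1   1.11 -1.68] F [0.3 4.4 0.1] w 0.0315
```

```bash
python3 -m jog '[[-0.0015,-0.0085,0,0,0,-3],[-0.0015,-0.0085,0,0,0,-3],[-0.0015,-0.0085,0,0,0,-3],[-0.0015,-0.0085,0,0,0,-3]]'; python3 -c "
from h import *
from bench import r
lift(r.read_state(),3)"
```

```text
time: 11.27
ee_pos: [0.4964, -0.1493, 0.1649]
eef_rot: [0.009, 0.706, -0.691, -0.154]
ft_force: [2.4, -0.8, -6.4]
width: 0.0317
guard 12.1 r 0.1677 lat -0.0007 pitch 11.8 row [-0.0015 -0.0085  0.    ] [-0.01 -0.01 -3.  ] j [ 0.58  0.34 -0.46  1.62  0.13  1.42 -1.71] F [ 2.4 -0.8 -6.4] w 0.0317
```

```bash
python3 -m jog '[[-0.0015,-0.0085,0,0,0,-3],[-0.0015,-0.0085,0,0,0,-3],[-0.0015,-0.0085,0,0,0,-3],[-0.0015,-0.0085,0,0,0,-3]]'; cat >> h.py <<'E'
def lift2(s,total,pitch,n,r=.168):  # grasp point along the arc by total deg, tool pitching by pitch deg
    H=loc(.095,-.1,.108); R0=Rn.from_quat(s["eef_rot"]); p=np.array(s["ee_pos"]); g=p-R0.apply([0,.0187,0])-H
    for i in range(n):
        Ra=Rn.from_rotvec(ey*np.radians(pitch*i/n))*R0; Rb=Rn.from_rotvec(ey*np.radians(pitch*(i+1)/n))*R0
        q=H+Rn.from_rotvec(ey*np.radians(total*(i+1)/n)).apply(g)+Rb.apply([0,.0187,0])
        print(Ra.inv().apply(q-p).round(4).tolist(),np.degrees((Ra.inv()*Rb).as_rotvec()).round(2).tolist()); p=q
E
python3 -c "
from h import *
from bench import r
s=r.read_state();lift(s,3);lift2(s,21,10,8)"
```

```text
time: 11.6
ee_pos: [0.5113, -0.1529, 0.1957]
eef_rot: [-0.069, 0.703, -0.67, -0.23]
ft_force: [-0.6, -1.1, -3.6]
width: 0.0318
guard 24.1 r 0.1674 lat -0.0007 pitch 24.6 row [-0.0014 -0.0085  0.    ] [-0.01 -0.01 -3.  ] j [ 0.51  0.52 -0.43  1.36  0.15  1.73 -1.73] F [-0.6 -1.1 -3.6] w 0.0318
[-0.0016, -0.0074, 0.0] [-0.0, -0.01, -1.25]
[-0.0018, -0.0073, 0.0] [-0.0, -0.01, -1.25]
[-0.002, -0.0073, 0.0] [-0.0, -0.01, -1.25]
[-0.0022, -0.0072, 0.0] [-0.0, -0.01, -1.25]
[-0.0023, -0.0072, 0.0] [-0.0, -0.01, -1.25]
[-0.0025, -0.0071, 0.0] [-0.0, -0.01, -1.25]
[-0.0027, -0.007, 0.0] [-0.0, -0.01, -1.25]
[-0.0028, -0.0069, 0.0] [-0.0, -0.01, -1.25]
```

```bash
python3 -m jog '[[-0.0018,-0.0074,0,0,0,-0.8],[-0.002,-0.0073,0,0,0,-0.8],[-0.0022,-0.0072,0,0,0,-0.8],[-0.0024,-0.0072,0,0,0,-0.8]]'; python3 -c "
from h import *
from bench import r
s=r.read_state();lift(s,3);lift2(s,10,3,4)"
```

```text
time: 11.93
ee_pos: [0.5277, -0.1569, 0.2154]
eef_rot: [-0.097, 0.699, -0.66, -0.256]
ft_force: [-6.3, -0.3, -3.1]
width: 0.0318
guard 33.2 r 0.1672 lat -0.0008 pitch 29.1 row [-0.002  -0.0082  0.    ] [-0.01 -0.01 -3.  ] j [ 0.47  0.61 -0.42  1.21  0.16  1.87 -1.73] F [-6.3 -0.3 -3.1] w 0.0318
[-0.0022, -0.0069, 0.0] [-0.0, -0.0, -0.75]
[-0.0024, -0.0068, 0.0] [-0.0, -0.0, -0.75]
[-0.0027, -0.0067, 0.0] [-0.0, -0.0, -0.75]
[-0.0029, -0.0066, 0.0] [-0.0, -0.0, -0.75]
```

```bash
python3 -c "
from h import *
from bench import r
s=r.read_state();lift2(s,11.8,0,5)"
```

```text
[-0.0023, -0.0065, 0.0] [0.0, 0.0, 0.0]
[-0.0026, -0.0064, 0.0] [0.0, 0.0, 0.0]
[-0.0029, -0.0063, 0.0] [0.0, 0.0, 0.0]
[-0.0031, -0.0061, 0.0] [0.0, 0.0, 0.0]
[-0.0034, -0.006, 0.0] [0.0, 0.0, 0.0]
```

```bash
python3 -m jog '[[-0.0023,-0.0065,0,0,0,0],[-0.0026,-0.0064,0,0,0,0],[-0.0029,-0.0063,0,0,0,0],[-0.0031,-0.0061,0,0,0,0]]'; python3 - <<'E'
from h import *
from bench import r
s=r.read_state();lift(s,3);lift2(s,3,0,1)
c=r.camera("side"); c2=r.camera("scene")
for n,d in(("side",c),("scene",c2)):
    cv2.imwrite(f"pics/{n}2.png",d["image"][...,::-1])
    X=cloud(d); D=X-loc(0,0,0); L=np.stack([D@ex,D@ey,X[...,2]],-1)
    # guard top plate: points well outside of the gripper
    m=(L[...,0]>-.06)&(L[...,0]<.085)&(L[...,1]>-.187)&(L[...,1]<-.013)&(abs(L[...,1]+.1)>.045)&(L[...,2]>.13)&(L[...,2]<.27)
    q=L[m]
    if len(q)<30: print(n,len(q)); continue
    best=None
    rg=np.random.default_rng(0)
    for _ in range(300):  # robust line z=a+bx
        i,j=rg.integers(len(q),size=2); dx=q[j,0]-q[i,0]
        if abs(dx)<.03: continue
        b=(q[j,2]-q[i,2])/dx; a=q[i,2]-b*q[i,0]; k=abs(q[:,2]-a-b*q[:,0])<.004
        if best is None or k.sum()>best.sum(): best=k
    b,a=np.polyfit(q[best,0],q[best,2],1); print(n,len(q),best.sum(),"plate angle",np.degrees(np.arctan(-b)))
E
```

```text
time: 12.27
ee_pos: [0.5452, -0.1611, 0.2297]
eef_rot: [-0.105, 0.698, -0.658, -0.262]
ft_force: [-6.4, 0.0, -1.5]
width: 0.0318
guard 41.1 r 0.1669 lat -0.0008 pitch 30.2 row [-0.003  -0.0078  0.0001] [-0.01 -0.02 -3.  ] j [ 0.45  0.66 -0.41  1.11  0.17  1.94 -1.73] F [-6.4  0.  -1.5] w 0.0318
[-0.004, -0.0078, 0.0001] [0.0, 0.0, 0.0]
side 561 414 plate angle 40.99054424464294
scene 1657 1472 plate angle 41.67344535325167
```

View pics/side2.png

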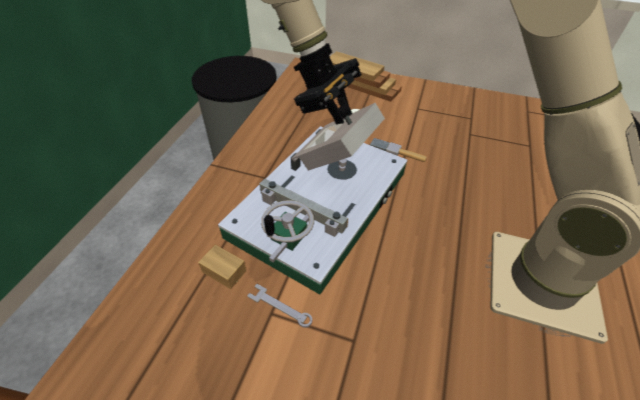

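The guard is held open by the knob at (345,118), the fence is at the stops and the loose items look unmoved. The plate fit gives 41.0/41.7°, the arc 41.1°, so about 3.6° to go.

```bash
python3 -m jog '[[-0.0023,-0.0047,0,0,0,0],[-0.0025,-0.0047,0,0,0,0],[0,0,0,0,0,0],[0,0,0,0,0,0]]'; cat > chk.py <<'E'
from h import *
from bench import r
s=r.read_state();lift(s,1)
for n in("side","scene"):
    d=r.camera(n); cv2.imwrite(f"pics/{n}_{s['time']:.2f}.png",d["image"][...,::-1])
    X=cloud(d); D=X-loc(0,0,0); L=np.stack([D@ex,D@ey,X[...,2]],-1)
    m=(L[...,0]>-.06)&(L[...,0]<.085)&(L[...,1]>-.187)&(L[...,1]<-.013)&(abs(L[...,1]+.1)>.045)&(L[...,2]>.13)&(L[...,2]<.28)
    q=L[m]; x=q[:,0]; k=np.ones(len(q),bool); b,a=-1.,.2
    k=abs(q[:,2]-(np.median(q[:,2]+x))+x)<.02
    for t in(.01,.006,.004,.004): b,a=np.polyfit(x[k],q[k,2],1); k=abs(q[:,2]-a-b*x)<t
    print(n,k.sum(),"plate angle",np.degrees(np.arctan(-b)).round(2))
    f=L[(abs(L[...,2]-.099)<.003)&(abs(L[...,0])<.09)&(L[...,1]>.04)&(L[...,1]<.12)]; print("fence",np.percentile(f[:,1],[2,50,98]).round(4))
E
python3 chk.py
```

```text
time: 12.7
ee_pos: [0.5511, -0.1626, 0.2338]
eef_rot: [-0.109, 0.698, -0.657, -0.265]
ft_force: [-3.9, -0.8, -1.7]
width: 0.0316
guard 43.6 r 0.1668 lat -0.0008 pitch 30.8 row [-0.001  -0.0026  0.    ] [-0.   -0.01 -1.  ] j [ 0.44  0.68 -0.41  1.07  0.17  1.97 -1.73] F [-3.9 -0.8 -1.7] w 0.0316
side 355 plate angle 43.6
fence [0.0776 0.0903 0.1149]
scene 1424 plate angle 43.72
fence [0.0749 0.0884 0.1104]
```

```bash
python3 -m jog '[[-0.0022,-0.0036,0,0,0,0],[0,0,0,0,0,0],[0,0,0,0,0,0],[0,0,0,0,0,0]]'; python3 chk.py
```

```text
time: 13.13
ee_pos: [0.5527, -0.163, 0.2348]
eef_rot: [-0.11, 0.697, -0.656, -0.267]
ft_force: [-3.7, -0.4, -1.0]
width: 0.0316
guard 44.3 r 0.1668 lat -0.0008 pitch 31.1 row [-0.0011 -0.0026  0.    ] [-0.   -0.01 -1.  ] j [ 0.44  0.69 -0.4   1.06  0.18  1.98 -1.73] F [-3.7 -0.4 -1. ] w 0.0316
side 338 plate angle 44.22
fence [0.0772 0.0906 0.112 ]
scene 1399 plate angle 44.52
fence [0.075  0.0879 0.1107]
```

```bash
python3 -m jog '[[-0.002,-0.0032,0,0,0,0],[0,0,0,0,0,0],[0,0,0,0,0,0],[0,0,0,0,0,0],[0,0,0,0,0,0],[0,0,0,0,0,0],[0,0,0,0,0,0],[0,0,0,0,0,0],[0,0,0,0,0,0],[0,0,0,0,0,0],[0,0,0,0,0,0]]'; python3 chk.py
```

```text
time: 14.15
ee_pos: [0.5546, -0.1634, 0.236]
eef_rot: [-0.111, 0.697, -0.656, -0.267]
ft_force: [-4.7, -0.4, -0.6]
width: 0.0315
guard 45.1 r 0.1668 lat -0.0008 pitch 31.2 row [-0.0011 -0.0025  0.    ] [-0.   -0.01 -1.  ] j [ 0.43  0.69 -0.4   1.05  0.18  1.99 -1.73] F [-4.7 -0.4 -0.6] w 0.0315
side 326 plate angle 45.01
fence [0.0774 0.0901 0.1121]
scene 1417 plate angle 45.39
fence [0.0754 0.0874 0.1097]
```

The guard reads 45.0–45.4° and holds steady. One last close look at the fence stops.

```bash
python3 - <<'E'
import cv2,numpy as np
a=cv2.imread("pics/side_14.15.png")[150:310,190:420]; b=cv2.imread("pics/scene_14.15.png")[160:320,150:420]
cv2.imwrite("pics/end.png",np.hstack([cv2.resize(v,(395,300),interpolation=cv2.INTER_CUBIC) for v in(a,b)]))
E
```

```text
(no output)
```

View pics/end.png

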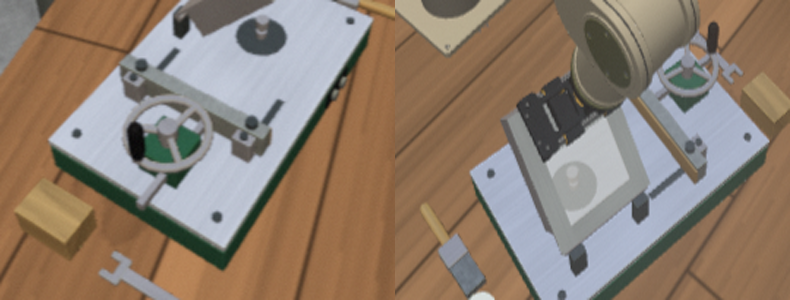

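The fence lies against both stops (left view 135,80 and 250,140), and the guard is held open with the loose items in place. Handing in.

```bash
python3 -c "
from bench import r
print(r.close_job())"
```

```text
the job is handed in; nothing more can be done
None
```

The fence is wound back against both stop blocks, and the job was handed in at about 14 s with the arm still holding the guard open at 45°.

- **Fence:** I led the crank handle about 270° clockwise until it met the stop. The measured gap had predicted 272°. The wrist force rose to about 29 N along x there. I gave it a second light push before letting go. The pictures show the fence touching both stops. The depth readings taken afterwards fit this only loosely, because they mix the fence with the stop blocks.
- **Guard:** I gripped the knob by its flat ends with 40 N and swung it up about the hinge. The arm's position gives 45.1°, and the plate angle fitted from the two cameras is 45.0° and 45.4°. It held there through the last second of waiting. I stopped tilting the gripper with the guard at about 31° to keep joint 6 inside its range, so the knob turned the rest of the way between the pads.
- **Loose items:** the spanner, brush, tub and offcut look unmoved in the pictures. I checked this by eye and did not measure it.

No check failed.

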